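# Snap the long sample tube into the tube mixer's clips

### The arm

A 6-joint arm with a two-finger parallel gripper is mounted at the origin on a cart in front of the work surface, level with it; the furniture and walls round the work are solid. World frame = base frame: x ahead of the robot, y to its left, z up, the work surface at z = 0. Lengths are in mm, angles in rad, forces in N, time in s.
With the tool pointing down it reaches from about 275 to 825 mm from the base axis. Payload 4.9 kg.
Tool frame: the origin (TCP) lies midway between the tips of the shut fingers; the grasp point (between the pads) lies hold_point_z behind it (hold_point_z is the distance from the TCP to the grasp point, in mm); z points along the fingers, y is the direction in which the jaws open and shut (so a half turn about z gives the same grasp; the last joint's range is limited). The gripper opens to 85 mm and grips with 20 to 120 N. Pads are 22 mm wide; open, the fingers measure 114 mm over their backs; the gripper's body (76 mm by 85 mm) begins 54 mm behind the grasp point. The pads swing forward as they close: fully open they stand 13 mm farther back than shut.
Start: joints at [1.106, 0.326, -0.193, 1.052, 0, 1.437], TCP at [178.635, 520.2, 231.281] pointing down, gripper open.
Joint ranges: [-2.65, 2.65], [-0.97, 1.79], [-1.3, 1.35], [-1.93, 2.1], [-1.47, 1.37], [-3.14, 3.14]. Speed limits (rad/s): [2.57, 2.57, 3.14, 3.14, 3.14, 3.14].

### API

Orientations are given as a unit quaternion [x, y, z, w].
In Python, from station import read_state, get_image, finish_job, hold_point_z gives the robot as it stands. The module is installed in compiled form; this text tells all that it offers.
- The arm moves only by the tool play_rows, never from a script. Its argument "rows" is a list of rows, each a list of 4 numbers: the shift along the tool's x, y, z in m, then the turn about the tool's z in rad. A call has 1 to 8 rows; each row is the pose to reach, as a shift and turn from the pose measured when the call began, along the tool's axes at that moment; what a row does not reach only later rows make up. A row lasts 1/12 s, in which the tool goes at most 41.7 mm and 7.16 degrees, less where a joint would pass 70% of its speed; a pose out of reach is approached as far as the arm can. A call with a gripper value outside its range is refused whole. "jaw" is the opening, from 0 (shut) to 1 (fully open), set as the call begins (left out, the last holds). The fingers move at their own pace and stop on an object; the grip force is fixed at half the most. Time passes only in rows, so rows that repeat a pose let the fingers close. It gives the time, the measured TCP pose, the force and the opening at its end, in the units of the state.
- read_state(): the state, without advancing time (a new reading comes with each control period).
- get_image(name): name is "side" or "top" or "wrist"; returns a dict with "frame" (420x560x3 uint8, red, green, blue), "depth" (420x560 float32, mm along the optical axis (not along the pixel's ray), 0 where there is no reading), "intrinsics" (3x3 intrinsics, pixels), "origin" and "rotation" of the camera in the world; the wrist camera has in their place "mount" (4x4, takes a point from camera to tool coordinates, whose origin is the TCP and whose axes are the flange's). Camera axes: x right, y down, z forward; pixel columns grow to the right and rows downward; lengths in mm; the calibration is good to about 2 mm. A picture is of the moment at which its call begins: read the wrist's pose just before it.
- finish_job(): hands the job in, once; it reports no verdict.
The state is a dict: "clock": time; "qpos": joint angles; "joint_velocities": joint speeds; "tau": joint torques, N m; "position": TCP position; "ee_rot": TCP orientation; "force": force on the tool from outside, world axes, zero at the start; "wrist_torque": the same for the moment, N m; "gripper_width": finger opening in mm.
Only numpy, scipy, OpenCV 4.12 (cv2) and the standard library are available. Lean on these libraries where they do the work, as an engineer would, in place of code of your own. Each camera call takes 0.05 s, during which the arm holds its last target.

### The job

Take the long sample tube lying on the worktop and press it, lying level, down into the two spring clips on top of the tube mixer until it snaps past the clip lips and sits fully home; then stop pushing and let go. Leave the short tube where it lies.

Things in the scene. Friction and masses are not known exactly. Their poses are not given: they have to be found in the camera images.
- tube_mid (a point): The long tube lying level on the worktop: clear part 100 mm long, 15 mm thick, plus a pale stopper 25 mm long, 17 mm thick; 25 g. The point is on its axis, midway along the clear part (50 mm from the stopper's face), 8 mm above the worktop. Grip here, across the tube. Its z axis runs along the tube to the stopper.
- clip_seat (a point): Where tube_mid is when the tube is home in the empty berth: on the tube's axis, midway between the two clips, 72 mm above the worktop. Its level y axis is the line the tube lies along, either way round; z up. A tube just laid on the clips rests 14 mm too high; pressed straight down it meets a peak of about 10 N in all, snaps under the lips and lands on rigid saddles.
- mixer: The tube mixer, a white box 80 x 136 mm with a grey plate on top, 44 mm high, fixed on the worktop; origin under its centre, y along the berth. Its two clips stand 30 mm either side of the middle along y, each 12 mm wide, so 48 mm between them is free for a gripper. A clip is two steel spring leaves, lips 9 mm apart, flared above to 26 mm wide at 91 mm above the worktop.
- short_tube: A short capped blood tube, 92 mm long and 17 mm thick, lying on the worktop near the long one: not to be used. Origin in the middle of its underside; its y axis runs along it.

How it is judged (in metres and radians):
At the end, for the whole second after the job is handed in: The long tube lies in both clips: its tube_mid point is within 15 mm of the clip_seat point along the berth, within 5 mm sideways and no more than 3 mm above (4 mm below) it, and the tube lies within 10 degrees of the berth's line (z of tube_mid in the frame of clip_seat between -0.004 and 0.003 m and x of tube_mid in the frame of clip_seat between -0.005 and 0.005 m and y of tube_mid in the frame of clip_seat between -0.015 and 0.015 m and angle between the z axis of tube_mid and the y axis of clip_seat, either way round below 0.17 rad); the robot touches nothing.
It fails at once if the short tube was moved by more than 30 mm (distance of short_tube from where it was at the start of the episode above 0.03 m).
It fails at once if the tube was pressed on against the mixer with over 60 N (contact force between anything else and mixer above 60 N).
It also fails if it takes over 32 s, if anything falls off the work surface, if the arm or the gripper's body presses on something with over 40 N, if the wrist force passes 120 N, or if a joint passes its speed limit or range.

## Working session

There is one attempt and no reset: what is moved stays moved. The work goes in short steps, Python scripts to look and compute and a tool call to move; the robot and the scene stay as the last step left them, time stands still between calls to the robot, and variables do not carry over. Pictures are saved under pics/ and viewed, and the job is handed in when it is done.

Besides the shell and the picture viewer there is one more tool, called by a JSON object that holds its "name" and its "arguments", one argument or row to a line. play_rows: Moves the arm, as the interface text tells. Its arguments: {"type":"object","properties":{"rows":{"type":"array","items":{"type":"array","items":{"type":"number"}}},"jaw":{"type":"number"}},"required":["rows"]}

```bash
mkdir -p pics; cat > h.py <<'E'
import numpy as np, cv2
from station import read_state, get_image, hold_point_z
def save(n,f):
    cv2.imwrite(f'pics/{n}.png',cv2.cvtColor(f,cv2.COLOR_RGB2BGR))
def pts(im):
    K=im['intrinsics'];d=im['depth'].astype(float)
    v,u=np.mgrid[:d.shape[0],:d.shape[1]]
    P=np.stack([(u-K[0,2])/K[0,0]*d,(v-K[1,2])/K[1,1]*d,d],-1)
    return P@np.array(im['rotation']).T+np.array(im['origin'])
E
python3 - <<'E'
from h import *
s=read_state();print(s, hold_point_z() if callable(hold_point_z) else hold_point_z)
for n in('side','top','wrist'):
    im=get_image(n);save(n+'0',im['frame'])
    np.save(f'pics/{n}0.npy',im,allow_pickle=True)
    print(n,im['intrinsics'],im.get('origin'),im.get('rotation'),im.get('mount'))
E
```

```text
{'clock': 0.0, 'qpos': array([ 1.10580756e+00,  3.26943461e-01, -1.93546220e-01,  1.05197189e+00,
       -1.42617760e-05,  1.43661636e+00]), 'joint_velocities': array([-7.73028699e-05,  1.04870311e-03,  2.90799987e-04, -6.28637606e-04,
       -2.17612899e-03,  6.64685358e-04]), 'tau': array([ 4.22418889e-04, -4.43398905e+01,  2.62438399e+01,  1.54696440e-02,
       -2.50166413e-04,  9.01775167e-06]), 'position': array([178.37867131, 519.68921079, 230.51633558]), 'ee_rot': array([ 1.64651161e-01,  9.86351510e-01, -7.97640109e-04, -2.38912488e-04]), 'force': array([ 0.09645991,  0.50703457, -0.27298031]), 'wrist_torque': array([ 0.02865274,  0.04186933, -0.04579048]), 'gripper_width': 85.22732077108459} 18.700000000000003
side [[513.47989803   0.         275.08221252]
 [  0.         513.47989803 211.01804425]
 [  0.           0.           1.        ]] [ 462.26011384 1234.97006922  398.38257491] [-0.00110541  0.83051962 -0.55696345  0.00525906] None
top [[386.12173689   0.         273.2704527 ]
 [  0.         386.12173689 210.42576033]
 [  0.           0.           1.        ]] [393.23097851 422.56999008 918.92152967] [ 0.70971481 -0.70395755  0.01502192 -0.02286917] None
wrist [[320.77324458   0.         277.59807223]
 [  0.         320.77324458 211.63629927]
 [  0.           0.           1.        ]] None None [[-1.33261188e-03 -9.64866157e-01 -2.62738507e-01  6.69111897e+01]
 [ 9.99998990e-01 -1.41574274e-03  1.27091089e-04 -8.19081163e-02]
 [-4.94596023e-04 -2.62738072e-01  9.64867069e-01 -1.43317235e+02]
 [ 0.00000000e+00  0.00000000e+00  0.00000000e+00  1.00000000e+00]]
```

View pics/top0.png

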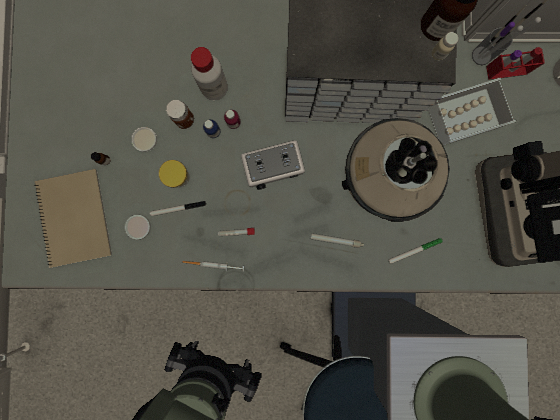

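View pics/side0.png

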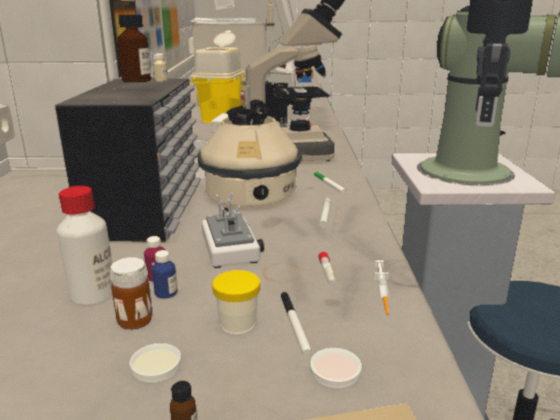

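View pics/wrist0.png

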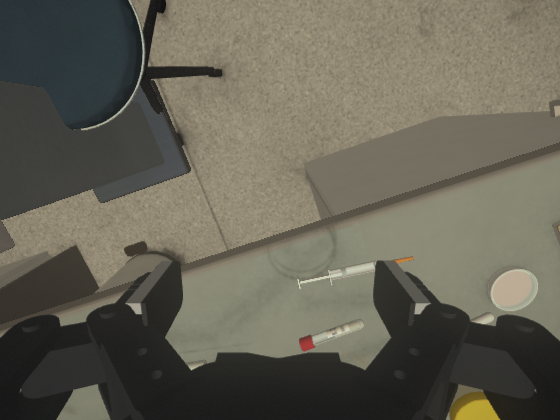

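The top view shows the long tube at about (337,240) with its pale stopper to the right (362,243). The short red-capped tube is at (237,232) and the mixer at (273,163). Next I'll zoom in and measure.

```bash
cat >> h.py <<'E'
from scipy.spatial.transform import Rotation as R
def Rm(im):
    return R.from_quat(im['rotation']).as_matrix()
def proj(im,p):
    c=(np.atleast_2d(p)-im['origin'])@Rm(im); k=im['intrinsics']
    return c[:,:2]/c[:,2:]*k[0,0]+k[:2,2]
def ray(im,uv,z):
    k=im['intrinsics'];uv=np.atleast_2d(uv).astype(float)
    d=np.c_[(uv-k[:2,2])/k[0,0],np.ones(len(uv))]@Rm(im).T
    o=np.array(im['origin']);return o+d*((z-o[2])/d[:,2])[:,None]
def pts(im):
    K=im['intrinsics'];d=im['depth'].astype(float)
    v,u=np.mgrid[:d.shape[0],:d.shape[1]]
    P=np.stack([(u-K[0,2])/K[0,0]*d,(v-K[1,2])/K[1,1]*d,d],-1)
    return P@Rm(im).T+np.array(im['origin'])
def crop(n,f,x0,x1,y0,y1,s):
    save(n,cv2.resize(f[y0:y1,x0:x1],None,fx=s,fy=s,interpolation=cv2.INTER_CUBIC))
E
python3 - <<'E'
from h import *
t=np.load('pics/top0.npy',allow_pickle=True).item()
s=np.load('pics/side0.npy',allow_pickle=True).item()
crop('t1',t['frame'],225,385,130,260,5); crop('s1',s['frame'],190,350,165,285,5)
P=pts(t)
print(P[250,300],P[200,100],P[163,273], ray(t,[337,240],8),ray(t,[273,163],44),ray(t,[237,232],8))
m=(P[...,2]>3); cv2.imwrite('pics/t1h.png',cv2.resize(np.clip(P[130:260,225:385,2]*2.5,0,255).astype(np.uint8),None,fx=5,fy=5,interpolation=0))
E
```

```text
[349.17943539 368.95265766   1.34568484] [463.43792972 843.85656113  10.69484291] [547.98467894 433.96840256  47.54445426] [[373.6706035  282.60949549   8.        ]] [[548.61416235 434.01476728  44.        ]] [[390.44108147 517.98893272   8.        ]]
```

View pics/t1.png

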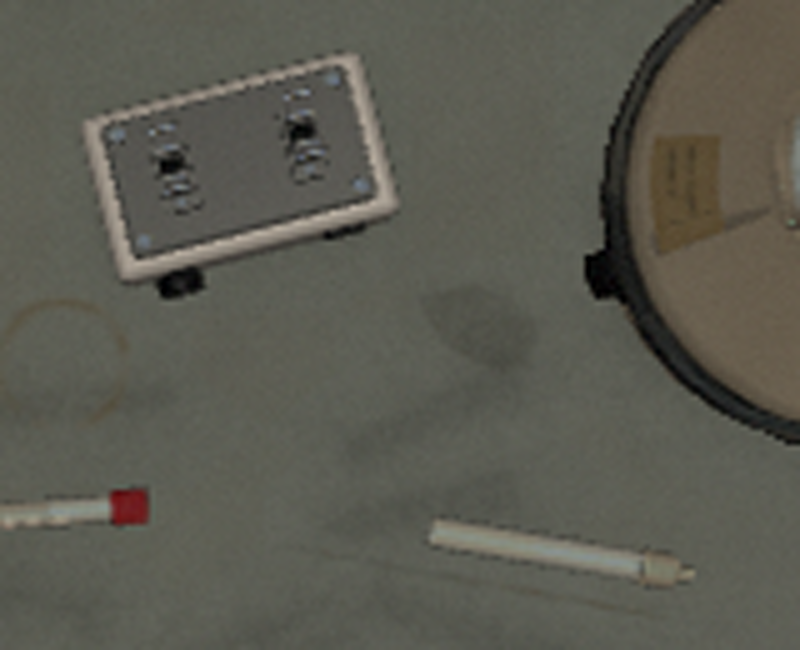

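View pics/s1.png

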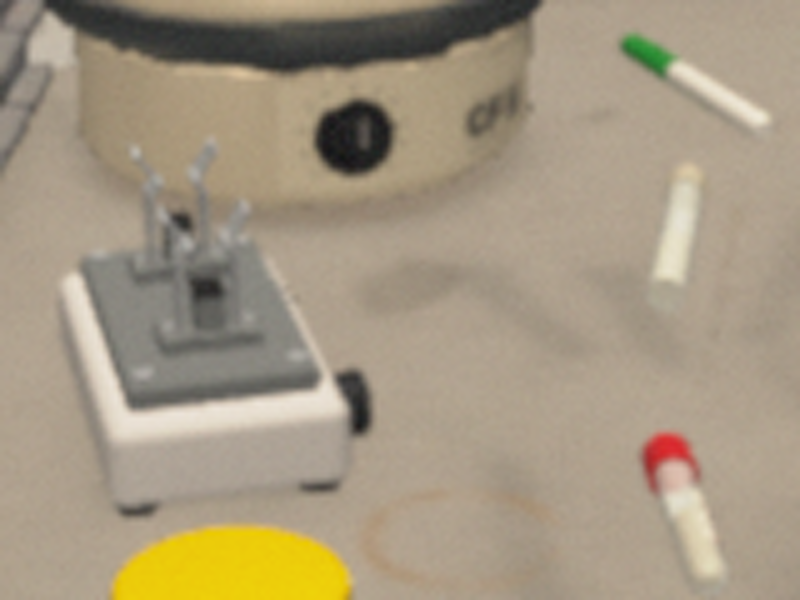

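View pics/t1h.png

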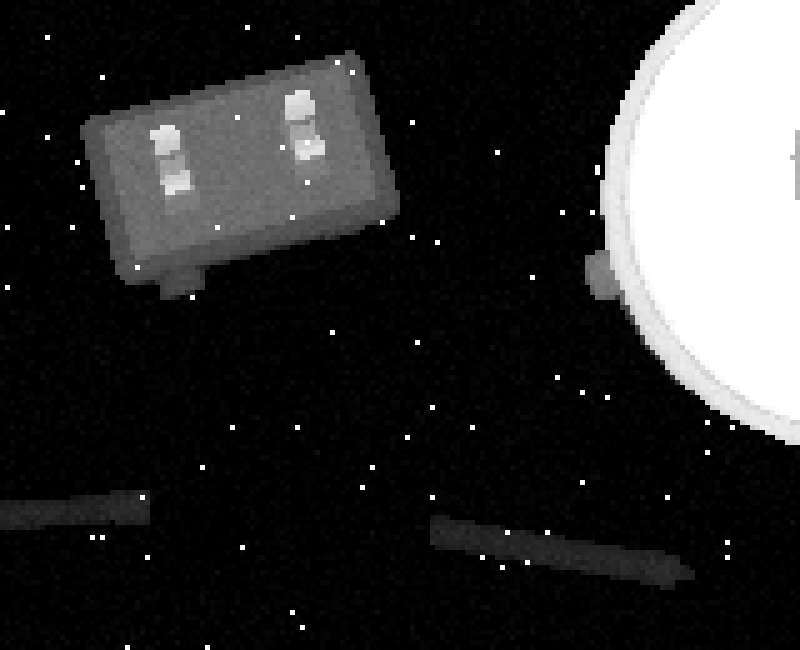

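```bash
python3 - <<'E'
from h import *
t=np.load('pics/top0.npy',allow_pickle=True).item()
P=pts(t); Z=cv2.medianBlur(P[...,2].astype(np.float32),3)
m=(Z>5)&(Z<30); 
roi=np.zeros_like(m); roi[225:255,300:375]=1
n,l,st,c=cv2.connectedComponentsWithStats((m&roi).astype(np.uint8))
i=1+np.argmax(st[1:,4]); ys,xs=np.where(l==i); print(st[i])
# ray onto plane z=8 of silhouette pixels
Q=ray(t,np.c_[xs,ys],8.)[:,:2]; print('top z',np.percentile(Z[ys,xs],[5,50,90,98]))
mu=Q.mean(0);w,v=np.linalg.eigh(np.cov((Q-mu).T)); ax=v[:,1]; 
if ax[1]>0: ax=-ax   # towards stopper (right => -y)
a=(Q-mu)@ax; b=(Q-mu)@np.array([-ax[1],ax[0]])
print('len',a.min(),a.max(),'wid',np.percentile(b,[2,98]),'axis',ax,np.degrees(np.arctan2(ax[1],ax[0])))
mid=mu+ax*(a.min()+50); print('mid from blunt end',mid,'from tip',mu+ax*(a.max()-75))
# colour: boundary stopper
f=t['frame'].astype(int)
hsv=cv2.cvtColor(t['frame'],cv2.COLOR_RGB2HSV)
for s in np.arange(-62,66,4):
    p=proj(t,[*(mu+ax*s),8])[0]; u,vv=np.round(p).astype(int); print(int(s),hsv[vv,u],end=' ')
print()
# mixer
mm=(Z>30)&(Z<60); roi=np.zeros_like(m); roi[135:192,238:308]=1
n,l,st,c=cv2.connectedComponentsWithStats((mm&roi).astype(np.uint8)); 
box=roi&(P[...,2]>25)&(P[...,2]<110)
cnt=max(cv2.findContours(box.astype(np.uint8),0,2)[0],key=cv2.contourArea)[:,0]
B=ray(t,cnt,40.)[:,:2].astype(np.float32)
print('box',cv2.minAreaRect(B))
# clips
cl=roi&(P[...,2]>66)&(P[...,2]<110)
n,l,st,c=cv2.connectedComponentsWithStats(cl.astype(np.uint8))
for k in range(1,n):
    if st[k,4]>3: q=P[l==k]; print('clip part',st[k,4],q.mean(0),q[:,2].max(), q.min(0)[:2],q.max(0)[:2])
sh=(Z>5)&(Z<30);
E
```

```text
[311 233  53  15 332]
top z [ 9.57656026 13.98139334 15.67406178 17.05264927]
len -60.805935342405874 63.12972614572027 wid [-7.25243438  7.19752906] axis [-0.15841497 -0.98737262] -99.1149070991534
mid from blunt end [375.36657759 294.92240728] from tip [375.53518474 295.97330599]
-62 [30 24 86] -58 [ 54  18 142] -54 [ 48  18 143] -50 [ 44  23 142] -46 [ 49  20 143] -42 [ 52  19 146] -38 [ 46  20 142] -34 [ 43  25 143] -30 [ 52  19 144] -26 [ 50  16 140] -22 [ 40  27 140] -18 [ 55  19 145] -14 [ 49  20 143] -10 [ 71  14 144] -6 [ 77  16 146] -2 [ 83  16 145] 2 [ 83  16 145] 6 [ 52  19 144] 10 [ 80  16 145] 14 [ 90  18 144] 18 [ 73  16 144] 22 [ 75  14 144] 26 [ 86  14 144] 30 [ 77  16 145] 34 [ 52  20 141] 38 [ 69  14 131] 42 [ 32  37 131] 46 [ 33  38 122] 50 [ 28  41 119] 54 [ 32  34 120] 58 [ 27  40 115] 62 [ 26  49 130] 
box ((544.8017578125, 433.9513854980469), (88.79437255859375, 134.07225036621094), 15.120866775512695)
clip part 30 [568.52682388 409.00465563  85.63668841] 93.40381013211936 [563.4657662 403.1218534] [572.83235185 414.16599683]
clip part 28 [553.21526647 466.94753026  85.65889474] 94.13324626873248 [548.55726833 461.69316875] [557.13280998 472.64468085]
clip part 27 [552.06728611 404.78232162  81.43315673] 92.15821021625663 [544.59564747 398.679095  ] [562.77039342 411.56639284]
clip part 21 [534.8257515  462.2652914   84.76339535] 92.41020495243663 [528.946591   457.16348863] [541.99898888 468.56520475]
```

```bash
cat >> h.py <<'E'
def go(x,y,z,yaw):
    """shift in tool axes [m] and tool-z turn to reach TCP x,y,z [mm], tool-x yaw [deg]"""
    s=read_state(); M=R.from_quat(s['ee_rot']).as_matrix()
    d=M.T@(np.array([x,y,z])-s['position'])/1000
    y0=np.arctan2(M[1,0],M[0,0]); t=-(np.radians(yaw)-y0); t=(t+np.pi)%(2*np.pi)-np.pi
    print('shift',d.round(4),'turn',round(t,4),'yaw now',np.degrees(y0).round(2),'tilt',M[:,2].round(4),'pos',s['position'].round(1),'t',s['clock'],'F',s['force'].round(1),'w',s['gripper_width'])
E
python3 - <<'E'
from h import *
go(552,436,230,105.5); print(callable(hold_point_z))
E
```

```text
shift [-0.3805  0.0421  0.0005] turn 0.9694 yaw now 161.05 tilt [-7.0e-04 -1.2e-03 -1.0e+00] pos [178.4 519.8 230.7] t 0.15 F [ 0.2 -0.1 -0.8] w 85.56331463760395
False
```

{"name": "play_rows", "arguments": {
  "rows": [
    [-0.04, 0.0045, 0, 0.12],
    [-0.08, 0.009, 0, 0.24],
    [-0.12, 0.0135, 0, 0.36],
    [-0.16, 0.018, 0, 0.48],
    [-0.2, 0.0225, 0, 0.6],
    [-0.24, 0.027, 0, 0.72],
    [-0.28, 0.031, 0, 0.84],
    [-0.32, 0.0355, 0, 0.92]
  ],
  "jaw": 1
}}

```text
clock: 0.82
position: [494.2, 448.5, 230.2]
ee_rot: [0.588, 0.809, -0.001, -0.0]
force: [0.9, 0.9, 0.3]
gripper_width: 85.1
```

```bash
python3 - <<'E'
from h import *
go(552,436,230,105.5)
E
```

```text
shift [-0.0297  0.0511  0.0001] turn 0.044 yaw now 108.02 tilt [-0.0012 -0.0015 -1.    ] pos [494.2 448.5 230.2] t 0.8167 F [0.9 0.9 0.3] w 85.09693511940198
```

{"name": "play_rows", "arguments": {
  "rows": [
    [-0.015, 0.026, 0, 0.02],
    [-0.03, 0.051, 0, 0.044],
    [-0.03, 0.051, 0, 0.044],
    [-0.03, 0.051, 0, 0.044],
    [-0.03, 0.051, 0, 0.044]
  ]
}}

```text
clock: 1.23
position: [551.3, 435.6, 229.4]
ee_rot: [0.605, 0.796, -0.002, -0.001]
force: [-0.4, -0.3, -0.0]
gripper_width: 85.2
```

```bash
python3 - <<'E'
from h import *
s=read_state();im=get_image('wrist');print(s['position'],s['ee_rot'],np.abs(s['joint_velocities']).max())
M=np.eye(4);M[:3,:3]=R.from_quat(s['ee_rot']).as_matrix();M[:3,3]=s['position'];T=M@im['mount']
im['origin']=T[:3,3];im['rotation']=R.from_matrix(T[:3,:3]).as_quat();np.save('pics/w1.npy',im,allow_pickle=True);save('w1',im['frame'])
P=pts(im);np.save('pics/P1.npy',P)
cv2.imwrite('pics/w1h.png',np.clip(P[...,2]*2.5,0,255).astype(np.uint8))
E
```

```text
[551.27596428 435.61093351 229.43360633] [ 6.05221843e-01  7.96054957e-01 -1.65979004e-03 -5.21111612e-04] 0.022513520453438955
```

View pics/w1.png

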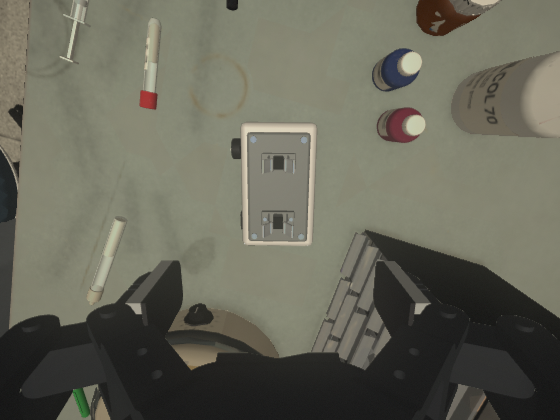

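View pics/w1h.png

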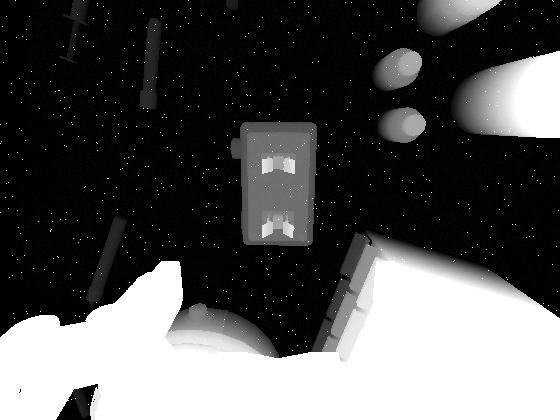

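The wrist view shows the mixer at (279,185) with clips at (278,163) and (278,222). The long tube is at (106,260) and the centrifuge and rack are clear of it. Now I'll measure the clips in this view.

```bash
python3 - <<'E'
from h import *
im=np.load('pics/w1.npy',allow_pickle=True).item();P=np.load('pics/P1.npy')
crop('w1c',im['frame'],225,335,110,260,4)
Z=P[...,2]
roi=np.zeros(Z.shape,bool);roi[115:252,240:330]=1
print('table z',np.median(Z[100:115,200:350]),'plate z',np.median(Z[180:200,265:295]))
g=(Z>30)&roi
g=cv2.morphologyEx(g.astype(np.uint8),cv2.MORPH_OPEN,np.ones((3,3),np.uint8))
cnt=max(cv2.findContours(g,0,2)[0],key=cv2.contourArea)[:,0]
for z in(36,44):
  r=cv2.minAreaRect(ray(im,cnt,z)[:,:2].astype(np.float32));print('box',z,r)
n,l,st,c=cv2.connectedComponentsWithStats(((Z>62)&(Z<105)&roi).astype(np.uint8))
L=[]
for k in range(1,n):
  if st[k,4]>10:
    q=P[l==k];top=q[q[:,2]>np.percentile(q[:,2],70)];print(st[k],'mean',q.mean(0).round(1),'top',np.median(top,0).round(1),'ext',q[:,2].min().round(1),q[:,2].max().round(1))
# profile in berth frame
for ang in (-74.5,):
  a=np.radians(ang);ax=np.array([np.cos(a),np.sin(a)]);nx=np.array([-ax[1],ax[0]])
  q=P[roi&(Z>60)&(Z<100)];d=q[:,:2]-[552,436];u=d@ax;v=d@nx
  for sgn in(-1,1):
    s=(u*sgn>15)
    print('clip',sgn,'u',np.percentile(u[s],[3,97]).round(1))
    for lo in range(60,96,4):
      k=s&(q[:,2]>lo)&(q[:,2]<=lo+4)
      if k.sum()>2:
        vv=v[k];m=np.median(vv);print(lo,k.sum(),'neg',np.median(vv[vv<vv.mean()]).round(1),'pos',np.median(vv[vv>=vv.mean()]).round(1))
E
```

```text
table z 1.1115158818656141 plate z 44.67916530226904
box 36 ((549.6862182617188, 437.7763671875), (77.43386840820312, 132.52699279785156), 14.863117218017578)
box 44 ((549.3003540039062, 439.25494384765625), (75.59383392333984, 129.37789916992188), 14.86310863494873)
[262 156  33  18 452] mean [542.3 465.8  79.9] top [533.3 465.7  91.1] ext 62.1 93.8
[262 216  32  22 418] mean [557.5 408.2  79.5] top [549.2 408.1  90.7] ext 62.0 93.8
clip -1 u [-37.  -25.3]
60 18 neg -5.2 pos 0.5
64 129 neg -3.8 pos 1.5
68 3 neg -11.6 pos 8.4
76 4 neg -10.9 pos 8.2
80 103 neg -8.5 pos 5.0
84 81 neg -11.1 pos 8.4
88 90 neg -13.6 pos 10.9
92 33 neg -14.5 pos 11.8
clip 1 u [22.8 34.5]
60 23 neg -3.5 pos 6.6
64 114 neg -4.4 pos 0.6
68 5 neg -12.2 pos 7.4
72 5 neg -11.2 pos 7.8
76 10 neg -10.5 pos 6.8
80 94 neg -9.0 pos 4.3
84 68 neg -11.7 pos 7.1
88 89 neg -14.4 pos 9.8
92 21 neg -15.2 pos 11.4
```

View pics/w1c.png

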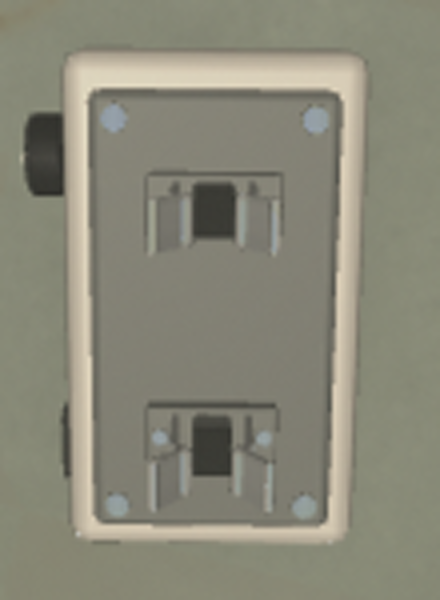

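```bash
python3 - <<'E'
from h import *
im=np.load('pics/w1.npy',allow_pickle=True).item();P=np.load('pics/P1.npy')
Z=cv2.medianBlur(P[...,2].astype(np.float32),3)
m=np.zeros(Z.shape,bool);m[205:310,80:135]=1
n,l,st,c=cv2.connectedComponentsWithStats((m&(Z>6)&(Z<25)).astype(np.uint8))
i=1+np.argmax(st[1:,4]);ys,xs=np.where(l==i);print(st[i],np.percentile(Z[ys,xs],[50,95]))
Q=ray(im,np.c_[xs,ys],8.)[:,:2];mu=Q.mean(0);w,v=np.linalg.eigh(np.cov((Q-mu).T));ax=v[:,1]
if ax[1]>0:ax=-ax
a=(Q-mu)@ax;b=(Q-mu)@[-ax[1],ax[0]]
print(a.min(),a.max(),np.percentile(b,[2,98]),np.degrees(np.arctan2(ax[1],ax[0])),'mid blunt',mu+ax*(a.min()+50),'tip',mu+ax*(a.max()-75))
yw=np.degrees(np.arctan2(ax[1],ax[0]))+180
go(375.5,295,120,80.9)
E
```

```text
[  86  216   41   89 1217] [14.65375805 16.59543228]
-60.76597535357791 66.98605006543927 [-7.68560584  7.76531949] -99.51898769757356 mid blunt [373.32198335 297.74648979] tip [372.86686866 295.03235742]
shift [-0.0887 -0.2064  0.1105] turn 0.4304 yaw now 105.56 tilt [-0.0024 -0.0018 -1.    ] pos [550.8 436.  229.8] t 1.2833 F [-0.2  0.2 -0. ] w 84.99773004780546
```

{"name": "play_rows", "arguments": {
  "rows": [
    [-0.013, -0.029, 0.01, 0.06],
    [-0.026, -0.059, 0.025, 0.12],
    [-0.039, -0.089, 0.04, 0.18],
    [-0.052, -0.119, 0.055, 0.25],
    [-0.064, -0.148, 0.07, 0.31],
    [-0.077, -0.177, 0.09, 0.37],
    [-0.089, -0.207, 0.11, 0.43],
    [-0.089, -0.207, 0.11, 0.43]
  ]
}}

```text
clock: 1.95
position: [361.0, 287.7, 115.1]
ee_rot: [0.761, 0.649, -0.011, -0.002]
force: [-2.3, -1.7, -1.5]
gripper_width: 85.4
```

{"name": "play_rows", "arguments": {
  "rows": [
    [0, 0, 0, 0],
    [0, 0, 0, 0]
  ]
}}

```text
clock: 2.12
position: [358.3, 287.3, 115.0]
ee_rot: [0.76, 0.65, -0.013, -0.002]
force: [-0.1, -0.2, -0.9]
gripper_width: 85.6
```

```bash
cat >> h.py <<'E'
def wshot(n):
    s=read_state();im=get_image('wrist')
    M=np.eye(4);M[:3,:3]=R.from_quat(s['ee_rot']).as_matrix();M[:3,3]=s['position'];T=M@im['mount']
    im['origin']=T[:3,3];im['rotation']=R.from_matrix(T[:3,:3]).as_quat();save(n,im['frame']);return im
E
python3 - <<'E'
from h import *
im=wshot('w2')
for p in ([374.4,295.8,8],[375.5,295,8]):print(proj(im,p))
go(374.4,295.8,1.5,80.7)
E
```

```text
[[299.27909914 194.56121361]]
[[300.78824    195.32575472]]
shift [0.011  0.0144 0.1139] turn 0.0067 yaw now 81.08 tilt [-0.0191 -0.0112 -0.9998] pos [360.6 288.4 115.7] t 2.1667 F [ 0.9  0.7 -0.2] w 85.47633415405078
```

View pics/w2.png

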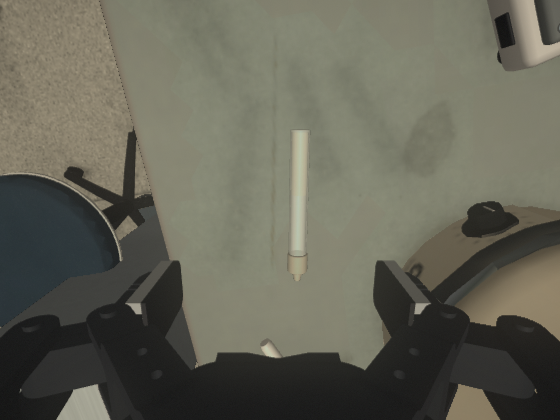

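The tube's clear part runs from row 130 to 254 at column 299. My target projects to (299,195), so they agree. Descending.

{"name": "play_rows", "arguments": {
  "rows": [
    [0.003, 0.004, 0.02, 0.006],
    [0.006, 0.008, 0.045, 0.006],
    [0.009, 0.012, 0.07, 0.006],
    [0.011, 0.0144, 0.09, 0.006],
    [0.011, 0.0144, 0.102, 0.006],
    [0.011, 0.0144, 0.108, 0.006],
    [0.011, 0.0144, 0.108, 0.006],
    [0.011, 0.0144, 0.108, 0.006]
  ]
}}

```text
clock: 2.83
position: [375.7, 296.7, 7.9]
ee_rot: [0.762, 0.648, -0.01, -0.002]
force: [-0.6, -0.0, 0.2]
gripper_width: 85.2
```

```bash
python3 - <<'E'
from h import *
go(374.4,295.8,2,80.7)
E
```

```text
shift [-0.0011 -0.001   0.006 ] turn 0.0012 yaw now 80.77 tilt [-0.0178 -0.0105 -0.9998] pos [375.7 296.7   7.9] t 2.8333 F [-0.6 -0.   0.2] w 85.15491621689166
```

{"name": "play_rows", "arguments": {
  "rows": [
    [-0.001, -0.001, 0.003, 0],
    [-0.001, -0.001, 0.006, 0],
    [-0.001, -0.001, 0.006, 0],
    [-0.001, -0.001, 0.006, 0]
  ]
}}

```text
clock: 3.17
position: [374.6, 296.0, 2.3]
ee_rot: [0.762, 0.648, -0.01, -0.002]
force: [0.6, -0.1, -0.3]
gripper_width: 85.3
```

{"name": "play_rows", "arguments": {
  "rows": [
    [0, 0, 0, 0],
    [0, 0, 0, 0],
    [0, 0, 0, 0],
    [0, 0, 0, 0],
    [0, 0, 0, 0],
    [0, 0, 0, 0],
    [0, 0, 0, 0],
    [0, 0, 0, 0]
  ],
  "jaw": 0
}}

```text
clock: 3.83
position: [374.6, 296.0, 2.5]
ee_rot: [0.762, 0.648, -0.01, -0.002]
force: [-1.0, -0.6, 3.9]
gripper_width: 12.7
```

```bash
python3 - <<'E'
from h import *
im=wshot('w3');go(374.4,295.8,150,80.7)
E
```

```text
shift [-0.0021 -0.0024 -0.1475] turn 0.0013 yaw now 80.77 tilt [-0.0172 -0.0101 -0.9998] pos [374.6 296.    2.5] t 3.8833 F [-1.6 -1.   4.1] w 12.561418982329156
```

View pics/w3.png

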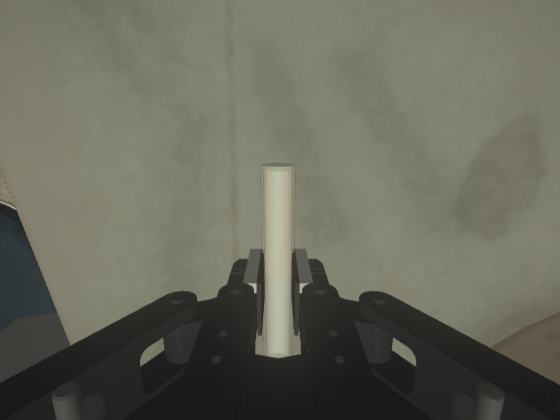

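The tube is between the pads, centred at column 278. The opening reads 12.6 mm against a 15 mm tube, so I'll lift a little and check it follows level.

{"name": "play_rows", "arguments": {
  "rows": [
    [0, 0, -0.002, 0],
    [0, 0, -0.006, 0],
    [0, 0, -0.012, 0],
    [0, 0, -0.02, 0],
    [0, 0, -0.03, 0],
    [0, 0, -0.03, 0],
    [0, 0, -0.03, 0]
  ]
}}

```text
clock: 4.47
position: [375.9, 296.8, 33.5]
ee_rot: [0.762, 0.648, -0.009, -0.002]
force: [-0.5, 1.2, -0.3]
gripper_width: 12.7
```

```bash
python3 - <<'E'
from h import *
im=wshot('w4');s=get_image('side');np.save('pics/s4.npy',s,allow_pickle=True);crop('s4',s['frame'],250,410,150,270,5)
P=pts(s)
go(374.4,295.8,150,80.7)
E
```

```text
shift [-0.0021 -0.0024 -0.1173] turn 0.0013 yaw now 80.78 tilt [-0.0169 -0.0099 -0.9998] pos [375.1 296.3  32.6] t 4.5667 F [-0.2 -0.7 -0.1] w 12.434114567089336
```

View pics/w4.png

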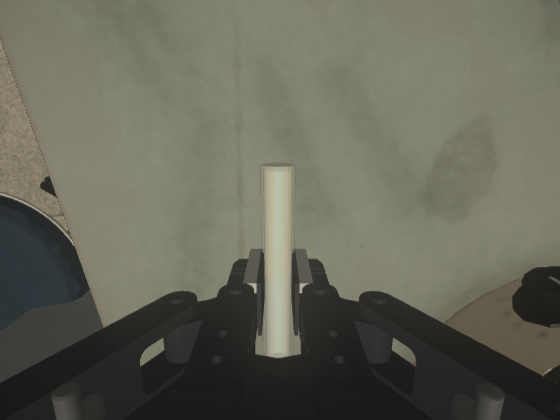

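View pics/s4.png

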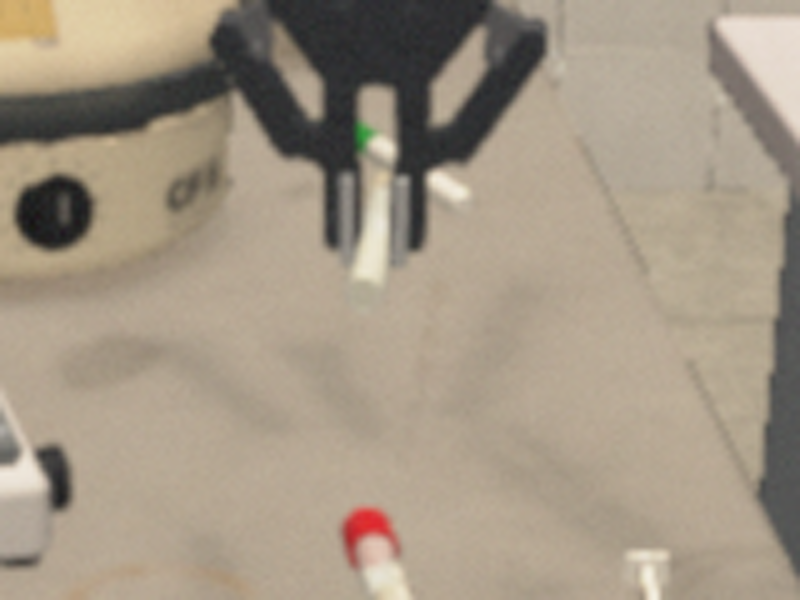

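The tube appears at the same place in the wrist view as before the lift (end face at row 163), so it is held firm and level. Carrying it up and over to the mixer.

```bash
python3 - <<'E'
from h import *
im=dict(get_image('wrist')); s=read_state()
# tool-frame location of blunt end: ray from camera to tool plane z=-5.3-(top of tube rim 7.5)
M=np.array(im['mount']);K=im['intrinsics']
for (u,v) in ((278,163),(262,168),(294,168),(278,167)):
  d=M[:3,:3]@[(u-K[0,2])/K[0,0],(v-K[1,2])/K[1,1],1];o=M[:3,3]
  for z in(-5.3,-12.8): print((u,v),z,(o+d*((z-o[2])/d[2])).round(1))
go(550,436.6,140,104.8)
E
```

```text
(278, 163) -5.3 [50.5 -0.3 -5.3]
(278, 163) -12.8 [ 51.4  -0.3 -12.8]
(262, 168) -5.3 [48.4 -7.2 -5.3]
(262, 168) -12.8 [ 49.4  -6.9 -12.8]
(294, 168) -5.3 [48.4  6.5 -5.3]
(294, 168) -12.8 [ 49.3   6.2 -12.8]
(278, 167) -5.3 [48.8 -0.3 -5.3]
(278, 167) -12.8 [ 49.7  -0.3 -12.8]
shift [ 0.1653  0.1486 -0.1121] turn -0.4193 yaw now 80.77 tilt [-0.0174 -0.0101 -0.9998] pos [374.9 296.2  32.4] t 4.6167 F [-0.9  0.  -0.7] w 12.242098470718156
```

{"name": "play_rows", "arguments": {
  "rows": [
    [0, 0, -0.02, 0],
    [0.004, 0.004, -0.05, -0.03],
    [0.02, 0.018, -0.08, -0.08],
    [0.04, 0.036, -0.105, -0.14],
    [0.062, 0.056, -0.115, -0.2],
    [0.085, 0.077, -0.115, -0.26],
    [0.108, 0.098, -0.115, -0.32],
    [0.13, 0.118, -0.115, -0.38]
  ]
}}

```text
clock: 5.28
position: [515.2, 407.6, 143.6]
ee_rot: [0.624, 0.781, -0.009, -0.004]
force: [0.5, -1.0, -0.8]
gripper_width: 12.3
```

```bash
python3 - <<'E'
from h import *
go(550,436.6,140,104.8)
E
```

```text
shift [0.0207 0.0404 0.0027] turn -0.0364 yaw now 102.71 tilt [-0.0174 -0.0102 -0.9998] pos [515.2 407.6 143.6] t 5.2833 F [ 0.5 -1.  -0.8] w 12.298579611187016
```

{"name": "play_rows", "arguments": {
  "rows": [
    [0.01, 0.02, 0, -0.02],
    [0.018, 0.036, 0.002, -0.036],
    [0.0207, 0.0404, 0.0027, -0.036],
    [0.0207, 0.0404, 0.0027, -0.036],
    [0.0207, 0.0404, 0.0027, -0.036],
    [0.0207, 0.0404, 0.0027, -0.036],
    [0.0207, 0.0404, 0.0027, -0.036]
  ]
}}

```text
clock: 5.87
position: [549.2, 436.1, 140.3]
ee_rot: [0.61, 0.792, -0.01, -0.004]
force: [0.2, 1.0, 1.1]
gripper_width: 12.4
```

```bash
python3 - <<'E'
from h import *
go(550,436.6,95,104.8)
im=wshot('w5')
E
```

```text
shift [0.0006 0.0018 0.0453] turn -0.0005 yaw now 104.77 tilt [-0.0179 -0.0105 -0.9998] pos [549.2 436.1 140.3] t 5.8667 F [0.2 1.  1.1] w 12.374759330299705
```

View pics/w5.png

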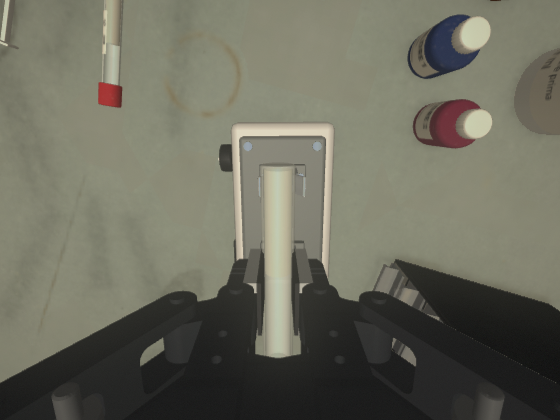

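```bash
python3 - <<'E'
from h import *
s=read_state();im=wshot('w6');P=pts(im)
T=R.from_quat(s['ee_rot']).as_matrix()
print(s['position'])
a=np.radians(104.8);ux=np.array([np.cos(a),np.sin(a)]);uy=np.array([np.sin(a),-np.cos(a)])
d=P[...,:2]-[550,436.6];u=d@ux;v=d@uy;Z=P[...,2]
m=np.zeros(Z.shape,bool);m[150:215,245:325]=1
for lo in range(62,98,4):
  k=m&(Z>lo)&(Z<=lo+4)&(u>20)&(u<40)
  L=k&(v<0);Rr=k&(v>=0)
  if L.sum()>2 and Rr.sum()>2: print(lo,L.sum(),Rr.sum(),np.median(v[L]).round(1),np.median(v[Rr]).round(1),np.median(u[k]).round(1))
k=m&(Z>86)&(Z<95);print('u',np.percentile(u[k],[3,50,97]))
# box edges at rows 200-220 plane z=40, screws
for uv,z in(((248,146),45),((317,146),45),((239,180),40),((328,180),40)):
  p=ray(im,uv,z)[0,:2]-[550,436.6];print(uv,(p@ux).round(1),(p@uy).round(1))
tub=m&(Z>120)&(Z<170)
k=tub;print('tube v',np.percentile(v[k],[3,50,97]),'z',np.percentile(Z[k],[50,95]))
crop('w6c',im['frame'],225,335,110,260,4)
E
```

```text
[549.38219597 436.13972983 140.48347954]
90 60 89 -13.4 13.2 30.0
u [24.02524481 30.14775783 35.78744668]
(248, 146) 50.6 -24.6
(317, 146) 50.6 25.7
(239, 180) 24.6 -32.8
(328, 180) 24.7 35.4
tube v [-7.95475851 -1.10142267  5.66378974] z [152.71455161 154.32164804]
```

View pics/w6c.png

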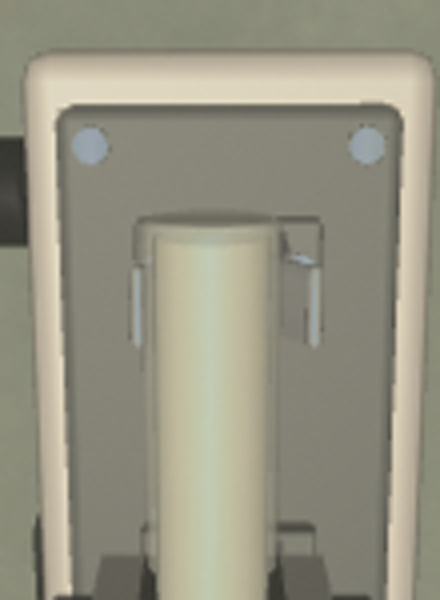

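The near clip measures at v≈0, u=30.0, which matches the target. The tube sits 1.1 mm off sideways, so I'll correct that on the way down.

```bash
python3 - <<'E'
from h import *
go(550.4,436.8,90,104.8)
E
```

```text
shift [0.0006 0.0019 0.0505] turn -0.0005 yaw now 104.77 tilt [-0.0173 -0.0101 -0.9998] pos [549.5 436.3 140.6] t 5.9667 F [-0.2  0.2 -0.2] w 12.744865682919384
```

{"name": "play_rows", "arguments": {
  "rows": [
    [0.0005, 0.001, 0.012, 0],
    [0.0006, 0.0019, 0.025, 0],
    [0.0006, 0.0019, 0.038, 0],
    [0.0006, 0.0019, 0.047, 0],
    [0.0006, 0.0019, 0.0505, 0],
    [0.0006, 0.0019, 0.0505, 0],
    [0.0006, 0.0019, 0.0505, 0]
  ]
}}

```text
clock: 6.55
position: [550.2, 436.8, 89.7]
ee_rot: [0.61, 0.792, -0.01, -0.004]
force: [0.3, -0.1, -0.9]
gripper_width: 12.5
```

```bash
python3 - <<'E'
from h import *
go(550.4,436.8,80,104.8)
s=get_image('side');crop('s7',s['frame'],190,310,130,230,6)
E
```

```text
shift [0.0001 0.0004 0.0097] turn -0.0005 yaw now 104.77 tilt [-0.0179 -0.0105 -0.9998] pos [550.2 436.8  89.7] t 6.55 F [ 0.3 -0.1 -0.9] w 12.490830164872321
```

View pics/s7.png

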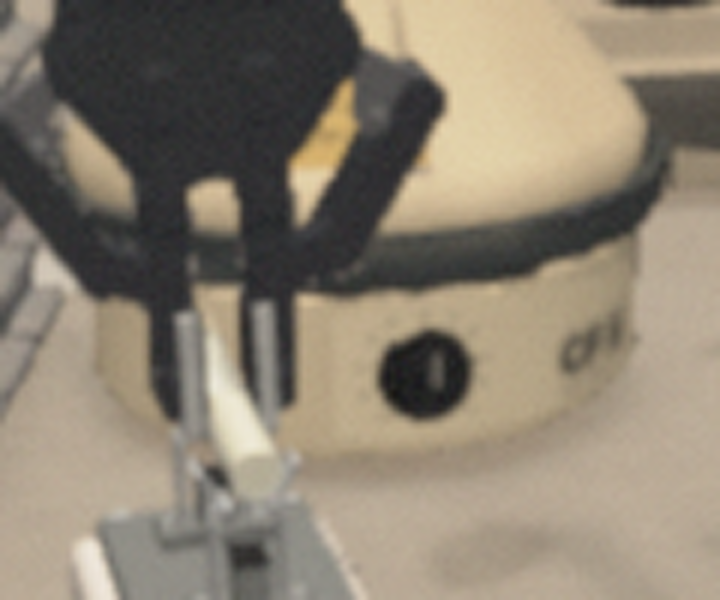

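The side view shows the tube end at (255,475) centred between the near clip's flares. I'll press down in small steps and watch the force.

{"name": "play_rows", "arguments": {
  "rows": [
    [0.0001, 0.0005, 0.004, 0],
    [0.0001, 0.0005, 0.008, 0],
    [0.0001, 0.0005, 0.0105, 0],
    [0.0001, 0.0005, 0.0105, 0]
  ]
}}

```text
clock: 6.93
position: [550.7, 437.2, 79.8]
ee_rot: [0.61, 0.792, -0.009, -0.004]
force: [-1.4, -0.4, 3.3]
gripper_width: 12.7
```

{"name": "play_rows", "arguments": {
  "rows": [
    [0, 0.0001, 0.001, 0],
    [0, 0.0001, 0.002, 0],
    [0, 0.0001, 0.002, 0]
  ]
}}

```text
clock: 7.18
position: [550.9, 437.4, 79.0]
ee_rot: [0.61, 0.792, -0.009, -0.004]
force: [-2.8, -1.1, 6.1]
gripper_width: 12.3
```

{"name": "play_rows", "arguments": {
  "rows": [
    [0, 0.0001, 0.001, 0],
    [0, 0.0001, 0.002, 0],
    [0, 0.0001, 0.002, 0]
  ]
}}

```text
clock: 7.43
position: [551.1, 437.5, 78.4]
ee_rot: [0.61, 0.792, -0.008, -0.004]
force: [-3.5, -1.2, 7.1]
gripper_width: 12.7
```

{"name": "play_rows", "arguments": {
  "rows": [
    [0, -0.0007, 0.001, 0],
    [0, -0.001, 0.002, 0],
    [0, -0.001, 0.003, 0],
    [0, -0.001, 0.003, 0]
  ]
}}

```text
clock: 7.77
position: [550.7, 437.6, 76.8]
ee_rot: [0.61, 0.792, -0.007, -0.003]
force: [-1.2, -0.8, 6.9]
gripper_width: 12.4
```

```bash
python3 - <<'E'
from h import *
go(550.4,436.8,74,104.8)
s=get_image('side');crop('s8',s['frame'],190,310,130,230,6)
im=wshot('w8')
E
```

```text
shift [-0.0007 -0.0004  0.0028] turn -0.0001 yaw now 104.79 tilt [-0.0137 -0.0077 -0.9999] pos [550.7 437.6  76.8] t 7.7667 F [-1.2 -0.8  6.9] w 12.443910589148116
```

View pics/s8.png

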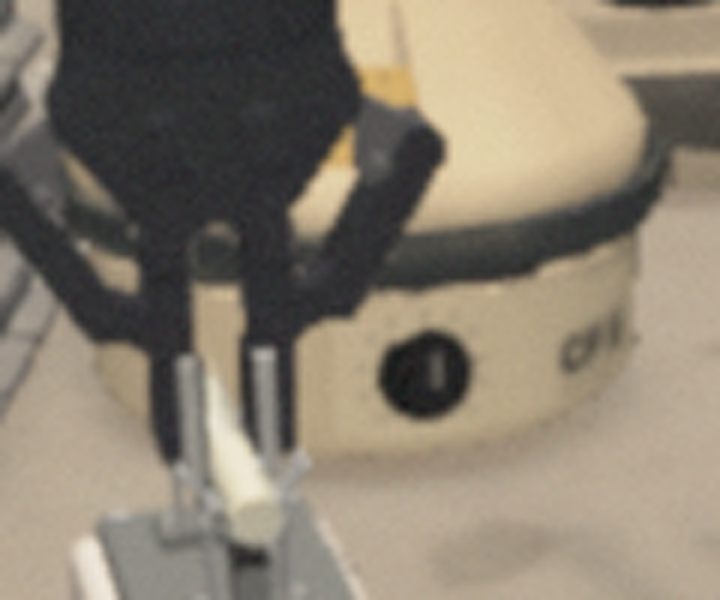

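View pics/w8.png

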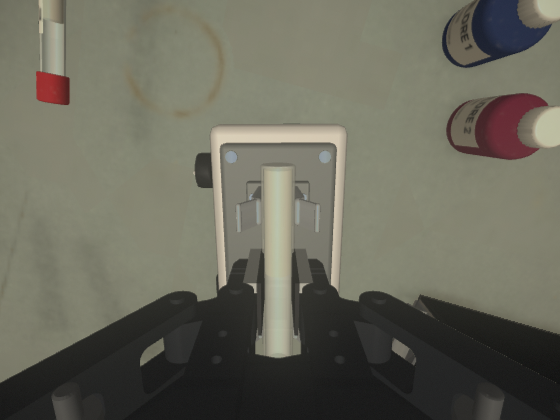

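The tube is centred between the flares (238 to 318, tube at 278) and going in. Continuing.

{"name": "play_rows", "arguments": {
  "rows": [
    [0, -0.0003, 0.0015, 0],
    [0, -0.0004, 0.003, 0],
    [0, -0.0004, 0.004, 0],
    [0, -0.0004, 0.004, 0]
  ]
}}

```text
clock: 8.2
position: [550.4, 437.8, 73.3]
ee_rot: [0.61, 0.792, -0.007, -0.003]
force: [-1.0, 0.1, 2.5]
gripper_width: 12.4
```

{"name": "play_rows", "arguments": {
  "rows": [
    [0, 0, 0.0015, 0],
    [0, 0, 0.003, 0],
    [0, 0, 0.004, 0],
    [0, 0, 0.004, 0]
  ]
}}

```text
clock: 8.53
position: [550.0, 437.4, 67.9]
ee_rot: [0.61, 0.792, -0.007, -0.003]
force: [0.5, 0.8, -4.6]
gripper_width: 12.1
```

{"name": "play_rows", "arguments": {
  "rows": [
    [0, 0, 0.001, 0],
    [0, 0, 0.0015, 0],
    [0, 0, 0.0015, 0]
  ]
}}

```text
clock: 8.78
position: [550.3, 437.4, 66.7]
ee_rot: [0.61, 0.792, -0.007, -0.003]
force: [0.2, -0.5, 1.4]
gripper_width: 12.4
```

{"name": "play_rows", "arguments": {
  "rows": [
    [0, 0, 0.001, 0],
    [0, 0, 0.0015, 0],
    [0, 0, 0.0015, 0]
  ]
}}

```text
clock: 9.03
position: [550.3, 437.4, 66.5]
ee_rot: [0.61, 0.792, -0.007, -0.003]
force: [-3.3, -1.9, 7.2]
gripper_width: 12.3
```

Contact is firm at z 66.5 with 7 N, and the expected home position is 66.7. I'll relax the push and open the jaws.

{"name": "play_rows", "arguments": {
  "rows": [
    [0, 0, -0.0003, 0],
    [0, 0, -0.0003, 0]
  ]
}}

```text
clock: 9.2
position: [550.3, 437.5, 67.0]
ee_rot: [0.61, 0.792, -0.007, -0.003]
force: [0.2, -0.9, 0.0]
gripper_width: 12.6
```

{"name": "play_rows", "arguments": {
  "rows": [
    [0, 0, 0, 0],
    [0, 0, 0, 0],
    [0, 0, 0, 0],
    [0, 0, 0, 0],
    [0, 0, 0, 0],
    [0, 0, 0, 0]
  ],
  "jaw": 0.6
}}

```text
clock: 9.7
position: [550.3, 437.5, 66.9]
ee_rot: [0.61, 0.792, -0.007, -0.003]
force: [-0.3, 1.0, -0.8]
gripper_width: 51.1
```

{"name": "play_rows", "arguments": {
  "rows": [
    [0, 0, -0.01, 0],
    [0, 0, -0.03, 0],
    [0, 0, -0.06, 0],
    [0, 0, -0.09, 0],
    [0, 0, -0.12, 0],
    [0, 0, -0.12, 0],
    [0, 0, -0.12, 0],
    [0, 0, -0.12, 0]
  ]
}}

```text
clock: 10.37
position: [551.8, 438.3, 187.3]
ee_rot: [0.61, 0.792, -0.007, -0.003]
force: [-0.6, 0.8, -0.5]
gripper_width: 51.4
```

```bash
python3 - <<'E'
from h import *
go(549.9,436.6,187,104.8)
im=wshot('w9');P=pts(im);Z=P[...,2]
s=get_image('side');crop('s9',s['frame'],190,310,130,230,6)
a=np.radians(104.8);ux=np.array([np.cos(a),np.sin(a)]);uy=np.array([np.sin(a),-np.cos(a)])
d=P[...,:2]-[550,436.6];u=d@ux;v=d@uy
k=(abs(u)<62)&(abs(v)<4)&(Z>55)&(Z<110)
for lo in range(-80,81,10):
  q=k=(u>=lo)&(u<lo+10)&(abs(v)<9)&(Z>60)&(Z<100)
  if q.sum()>5: 
    w=q&(abs(v)<9); print(lo,q.sum(),'ztop',np.percentile(Z[q],[50,90]).round(1),'v',np.percentile(v[q],[4,96]).round(1))
print('u ext',np.percentile(u[(abs(v)<5)&(Z>66)&(Z<95)&(abs(u)<90)],[1,99]))
E
```

```text
shift [-0.0012 -0.0023  0.0003] turn -0.0001 yaw now 104.79 tilt [-0.0127 -0.0072 -0.9999] pos [551.8 438.3 187.3] t 10.3667 F [-0.6  0.8 -0.5] w 51.43240458417437
-80 17 ztop [74.8 75.3] v [-2.6  2.1]
-70 111 ztop [79.2 80.8] v [-7.5  7. ]
-60 204 ztop [79.8 81.2] v [-8.3  7.3]
-50 209 ztop [79.1 80.3] v [-7.4  7.3]
-40 209 ztop [79.9 83.1] v [-7.8  8. ]
-30 267 ztop [79.7 82.6] v [-8.5  8.7]
-20 207 ztop [79.  80.3] v [-7.1  7.1]
-10 210 ztop [79.1 80.3] v [-7.   7.1]
0 218 ztop [79.  80.5] v [-6.9  7. ]
10 218 ztop [79.  80.5] v [-6.8  6.9]
20 257 ztop [80.1 83. ] v [-8.   7.6]
30 284 ztop [79.9 83. ] v [-8.1  7.6]
40 249 ztop [79.1 80.6] v [-6.5  7.6]
50 42 ztop [78.1 80. ] v [-5.9  6.8]
u ext [-69.4880675  51.1400771]
```

View pics/w9.png

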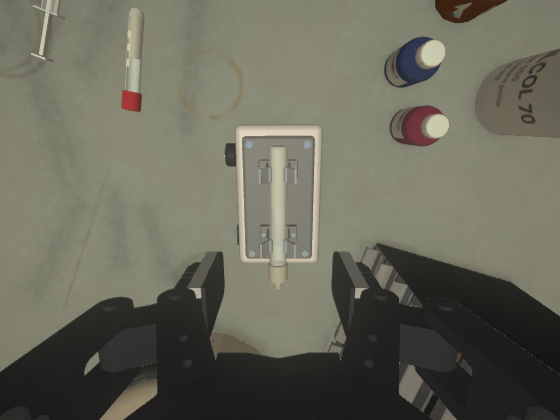

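View pics/s9.png

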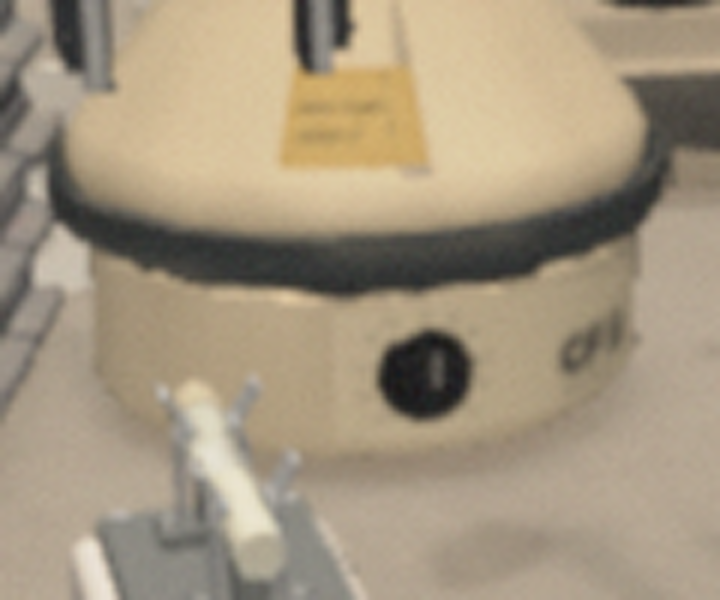

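The tube lies in both clips. Its top is level at about 79–80 mm along the whole length, which puts the axis at about 72 mm. It is centred sideways (±7 mm) with its blunt end 51 mm from the middle, and the gripper is clear. Handing in.

```bash
python3 -c "
from station import finish_job,read_state
print(finish_job(),read_state()['clock'])"
```

```text
the job is handed in; nothing more can be done
the job is handed in; nothing more can be done
```

The long tube is home in both clips, and I handed the job in at about 10.5 s. I gripped it at its middle, carried it to the mixer and pressed it in level. The readings between steps peaked at about 7 N. The force then turned negative as the tube snapped under the lips, and it stopped on the saddles at tool height 66.5 mm (66.7 mm expected). I then eased off, opened the jaws and lifted about 120 mm clear.

**Last checks (wrist depth image):**
- **Height:** the top of the tube is level at 79–80 mm along its length, so the axis is at about 72 mm.
- **Sideways:** it is within about 0.5 mm of the berth line.
- **Along the berth:** it is within about 1–2 mm of the middle.
- **Contact:** the gripper is clear of everything, and it never went near the short tube.

**Disagreements:**
- The gripper opening read about 12.5 mm on the 15 mm tube, though the grip was firm.
- The first top-view estimate of the berth centre was about 2 mm off the wrist-camera one. I used the wrist value, and a second close look confirmed it.
- The tool was tilted about 1° during the job, which had no visible effect on the tube.

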